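# Pair the delivered water samples with their amber duplicates

## Task

Every sampling point has delivered two bottles, a white one and an amber one with the same cap colour. Move the four colour-capped white bottles out of the grey single-row rack into the empty front row of the white double-row rack, so that the row stands in the same order as the amber bottles: each upright on the floor of the compartment directly in front of the amber bottle with its own cap colour. Set the bottles down rather than dropping them, and leave the amber bottles and the black-capped blank in their places.

Things in the scene. Friction and masses are not known exactly. Their poses are not given: they have to be found in the camera images.
- sample_red: White sample bottle, red cap, 50 g. Straight round body 32 mm across up to 64 mm, shoulder, cap 26 mm across, top at 86 mm. Origin: centre of its base; z up; yaw means nothing. Starts upright in the grey single-row rack, base 5 mm above the bench, upper 30 mm of the straight body free above the rack walls. Goes in front of amber_red.
- sample_yellow: White sample bottle, yellow cap, 50 g. Straight round body 32 mm across up to 64 mm, shoulder, cap 26 mm across, top at 86 mm. Origin: centre of its base; z up; yaw means nothing. Starts upright in the grey single-row rack, base 5 mm above the bench, upper 30 mm of the straight body free above the rack walls. Goes in front of amber_yellow.
- sample_green: White sample bottle, green cap, 50 g. Straight round body 32 mm across up to 64 mm, shoulder, cap 26 mm across, top at 86 mm. Origin: centre of its base; z up; yaw means nothing. Starts upright in the grey single-row rack, base 5 mm above the bench, upper 30 mm of the straight body free above the rack walls. Goes in front of amber_green.
- sample_blue: White sample bottle, blue cap, 50 g. Straight round body 32 mm across up to 64 mm, shoulder, cap 26 mm across, top at 86 mm. Origin: centre of its base; z up; yaw means nothing. Starts upright in the grey single-row rack, base 5 mm above the bench, upper 30 mm of the straight body free above the rack walls. Goes in front of amber_blue.
- amber_red: Brown (amber) bottle with a red cap, shaped and sized like the sample bottles, 70 g. Origin: centre of its base; z up; yaw means nothing. Stands in any of the four rear-row compartments of the white double-row rack and stays there. Partner of the white bottle with the red cap.
- amber_yellow: Brown (amber) bottle with a yellow cap, shaped and sized like the sample bottles, 70 g. Origin: centre of its base; z up; yaw means nothing. Stands in any of the four rear-row compartments of the white double-row rack and stays there. Partner of the white bottle with the yellow cap.
- amber_green: Brown (amber) bottle with a green cap, shaped and sized like the sample bottles, 70 g. Origin: centre of its base; z up; yaw means nothing. Stands in any of the four rear-row compartments of the white double-row rack and stays there. Partner of the white bottle with the green cap.
- amber_blue: Brown (amber) bottle with a blue cap, shaped and sized like the sample bottles, 70 g. Origin: centre of its base; z up; yaw means nothing. Stands in any of the four rear-row compartments of the white double-row rack and stays there. Partner of the white bottle with the blue cap.
- bench_rack: White fixed rack, 130 x 207 mm, 34 mm high; 2 rows of 4 open compartments, 48 x 48 mm inside, walls 3 mm, floor 5 mm above the bench. Origin: underside centre; x across the rows, away from the robot, y along them. Centres: front row (empty) x = -38 mm, rear row (ambers) x = +38; y = -76.5, -25.5, 25.5, 76.5 mm. Gap front to rear bottle 44 mm, between neighbours 19: grip across rows.
- blank_black: White bottle with a black cap (the blank), shaped like the samples; origin: base centre. It stays in the grey fixed rack: one straight row of 5 compartments, 51 mm apart, walls 34 mm high, floor 5 mm, holding the blank and the 4 samples in any order. Bottles are 19 mm apart along the row and free in front and behind: grip across the row. The grey rack may be left or right of the white.

How it is judged:
By the outcome, as a careful person would: the job done as asked, in the order asked, and still so for the second after the job is handed in, with the robot touching nothing.
It also fails if it takes over 93 s, if anything falls off the work surface, if the arm or the gripper's body presses on something with over 40 N, if the wrist force passes 120 N, or if a joint passes its speed limit or range.

## Robot

A 7-joint arm with a two-finger parallel gripper is mounted at the origin on the work surface. World frame = base frame: x ahead of the robot, y to its left, z up, the work surface at z = 0. Lengths are in m, angles in rad, forces in N, time in s.
With the tool pointing down it reaches from about 0.425 to 0.875 m from the base axis. Payload 4.7 kg.
Tool frame: the origin (TCP) lies midway between the tips of the shut fingers; the grasp point (between the pads) lies 19 mm behind it; z points along the fingers, y is the line along which they close (so a half turn about z gives the same grasp; the last joint's range is limited). The gripper opens to 87 mm and grips with 3 to 60 N. Pads are 19 mm wide; open, the fingers measure 117 mm over their backs; the gripper's body (75 mm by 190 mm) begins 51 mm behind the grasp point.
Start: joints at [1.194, 0.321, -0.07, 1.45, 0.023, 1.371, -0.057], TCP at [0.248, -0.601, 0.185] pointing down, gripper open.
Joint ranges: [-2.86, 2.86], [-0.3, 2.09], [-1.38, 1.24], [0.06, 2.45], [-1.56, 4.7], [0.09, 2.05], [-2.69, 2.69]. Speed limits (rad/s): [2.57, 2.57, 3.14, 3.14, 3.14, 3.14, 3.14].

## Interface

Orientations are given as a rotation vector (axis times angle).
In Python, from bench import ctrl gives the robot as it stands. The module is installed in compiled form; this text tells all that it offers.
- The arm moves only by the shell command python3 -m handwheel 'ROWS' [FORCE]. ROWS is JSON, a list of rows, each a list of 7 numbers: the finger opening in m, from 0 to 0.087, then the shift along the tool's x, y, z in m, then the turn, a rotation vector about the tool's x, y, z in degrees. A call has 1 to 12 rows; each row shifts and turns the commanded pose from where the row before left it, along the tool's axes as they then stand; what a row does not reach is not made up. A row lasts 1/8 s, in which the tool goes at most 62.5 mm and 10.7 degrees, less where a joint would pass 70% of its speed; a pose out of reach is approached as far as the arm can. A call is refused whole if a number of a shift passes 0.0625 or a number of a turn 10.7, either way. A call with a gripper value outside its range is refused whole. The fingers move at their own pace and stop on an object; FORCE is the grip in N (left out, the last holds). Time passes only in rows, so rows that do not move let the fingers close. It gives the time, the measured TCP pose, the force, the opening and the grip force at its end, in the units of the state.
- ctrl.get_state(): the state, without advancing time (a new reading comes with each control period).
- ctrl.get_image(name): name is "side" or "top"; returns (picture, depth): 400x640x3 uint8, blue, green, red; 400x640 float32, m along the optical axis (not along the pixel's ray), 0 where there is no reading.
- ctrl.camera_info(name): a dict with "intrinsics" (3x3 intrinsics, pixels), "R" (3x3) and "t" (3): a world point X has camera coordinates R X + t. Camera axes: x right, y down, z forward; pixel columns grow to the right and rows downward; lengths in m; the calibration is good to about 2 mm. A picture is of the moment at which its call begins. camera_info takes no time and is no camera call.
- ctrl.close_job(): hands the job in; it is judged then, once.
The state is a dict: "time": time; "joint_positions": joint angles; "qd": joint speeds; "joint_torque": joint torques, N m; "position": TCP position; "tool_rot": TCP orientation; "ft_force": force on the tool from outside, world axes, zero at the start; "torque": the same for the moment, N m; "grip_width": opening from 0.0 (shut) to 1.0 (fully open); "grip_force": force on a finger pad.
Only numpy, scipy, OpenCV 4.12 (cv2) and the standard library are available. Lean on these libraries where they do the work, as an engineer would, in place of code of your own. Each camera call takes 0.05 s, during which the arm holds its last target. There are 200 camera calls.

## Working session

There is one attempt and no reset: what is moved stays moved. The work goes in short steps, Python scripts to look and compute and a shell command to move; the robot and the scene stay as the last step left them, time stands still between calls to the robot, and variables do not carry over. Pictures are saved under pics/ and viewed, at most 14 in all, crops included, and the job is handed in when it is done.

```bash
mkdir -p pics; python3 - <<'E'
from bench import ctrl
import cv2,numpy as np
np.set_printoptions(precision=4,suppress=True)
for n in("side","top"):
    p,d=ctrl.get_image(n);cv2.imwrite(f"pics/{n}0.png",p);np.save(f"pics/{n}0.npy",d)
    c=ctrl.camera_info(n);print(n,c["intrinsics"],c["R"],c["t"])
s=ctrl.get_state();print(s)
E
```

```text
side [[386.2266   0.     319.65  ]
 [  0.     386.2266 202.5556]
 [  0.       0.       1.    ]] [[ 0.9423 -0.3345  0.0121]
 [-0.2386 -0.6967 -0.6766]
 [ 0.2348  0.6347 -0.7363]] [-0.5535  0.1826  0.6061]
top [[452.1802   0.     322.8847]
 [  0.     452.1802 196.9261]
 [  0.       0.       1.    ]] [[ 0.029  -0.9995  0.0119]
 [-0.9949 -0.03   -0.0959]
 [ 0.0962 -0.009  -0.9953]] [-0.0157  0.5884  0.9468]
{'time': 0.1, 'joint_positions': array([ 1.1941,  0.3217, -0.0701,  1.4515,  0.0226,  1.3708, -0.0569]), 'qd': array([ 0.0011, -0.0016,  0.0008, -0.0019,  0.0001, -0.0001,  0.0002]), 'joint_torque': array([ -0.0002, -49.2572,  -0.4058, -31.3401,  -0.064 ,   0.0394,
         0.0001]), 'position': array([ 0.2474, -0.6005,  0.1844]), 'tool_rot': array([-3.0802, -0.6097,  0.0007]), 'ft_force': array([ 0.293 ,  0.381 , -0.2474]), 'torque': array([ 0.0091, -0.0181,  0.0135]), 'grip_force': 0.0, 'grip_width': 1.0017280005320162}
```

View pics/side0.png

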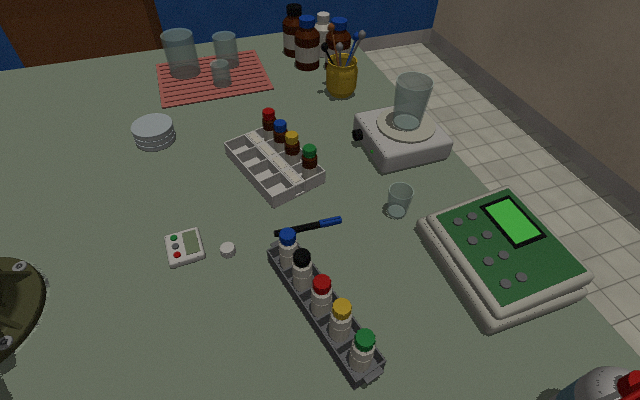

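View pics/top0.png

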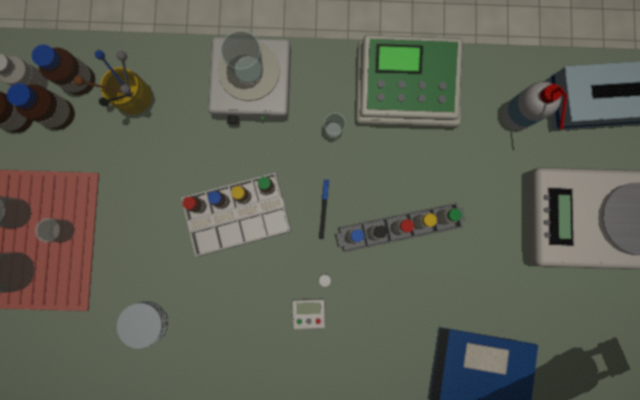

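The top view shows the white rack at about (235,215), with ambers from left to right red, blue, yellow, green. The grey rack at about (400,228) holds blue, black, red, yellow, green. I'll enlarge both for reading pixels.

```bash
python3 - <<'E'
import cv2
p=cv2.imread("pics/top0.png");s=cv2.imread("pics/side0.png")
f=lambda im,x,y,w,h,k,n:cv2.imwrite(n,cv2.convertScaleAbs(cv2.resize(im[y:y+h,x:x+w],None,fx=k,fy=k,interpolation=cv2.INTER_CUBIC),alpha=1.5))
f(p,175,165,300,95,2.6,"pics/c_top.png")
f(s,215,95,180,140,4,"pics/c_side1.png"); f(s,255,220,140,165,3.6,"pics/c_side2.png")
E
```

```text
(no output)
```

View pics/c_top.png

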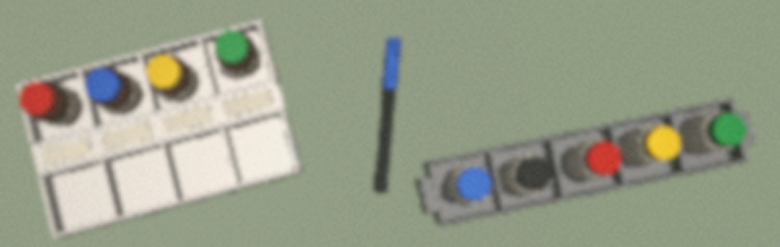

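View pics/c_side1.png

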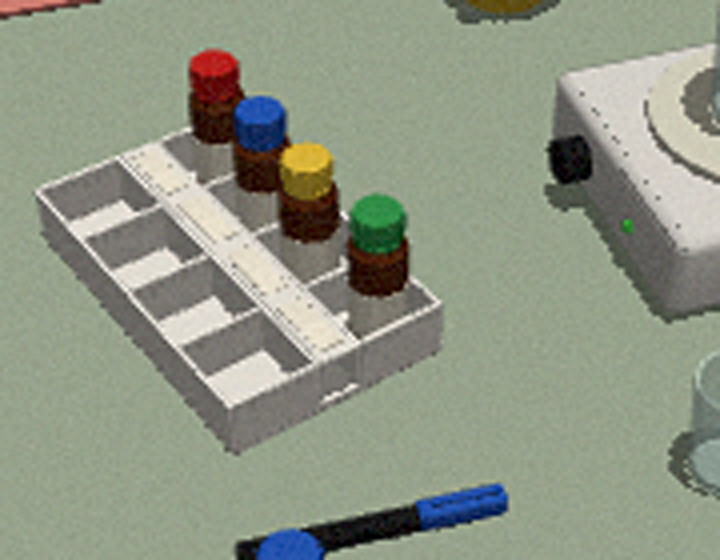

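View pics/c_side2.png

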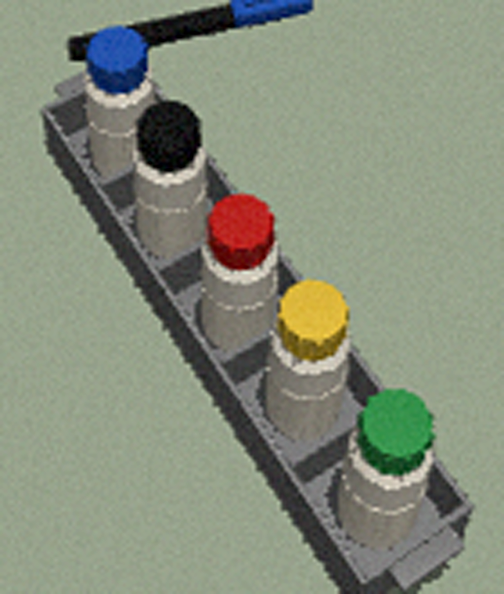

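Crops show the cap-top centres and the white rack's rim corners clearly in both views. I'll triangulate them and check against depth.

```bash
cat > h.py <<'E'
import numpy as np,cv2
from bench import ctrl
np.set_printoptions(precision=4,suppress=True)
C={n:ctrl.camera_info(n) for n in("side","top")}
P={n:C[n]["intrinsics"]@np.c_[C[n]["R"],C[n]["t"]] for n in C}
def tri(a,b):
    X=cv2.triangulatePoints(P["top"],P["side"],np.float64(a).T,np.float64(b).T);X=(X[:3]/X[3]).T
    e=[]
    for n,u in(("top",a),("side",b)):
        q=np.c_[X,np.ones(len(X))]@P[n].T;e.append(np.linalg.norm(q[:,:2]/q[:,2:]-u,axis=1))
    return X,np.array(e)
def cloud(n,d):
    v,u=np.mgrid[:400,:640];K=C[n]["intrinsics"]
    x=np.stack([(u-K[0,2])/K[0,0]*d,(v-K[1,2])/K[1,1]*d,d],-1)
    return (x-C[n]["t"])@C[n]["R"]
E
python3 - <<'E'
from h import *
t=np.array([[38,99],[103,85],[165,72],[232,47],[474,184],[534,173],[604,158],[663,143],[729,129],[55,237],[300,170],[262,20]])/2.6+[175,165]
s=np.array([[214,67],[260,113],[306,160],[377,212]])/4+[215,95]
s=np.r_[s,np.array([[117,47],[169,122],[241,217],[314,304],[397,415]])/3.6+[255,220],np.array([[38,192],[232,403],[441,303]])/4+[215,95]]
X,e=tri(t,s)
D={n:cloud(n,np.load(f"pics/{n}0.npy")) for n in C}
nm="aR aY? aY aG B K R Y G FL FR RR".split();nm[1]="aB"
for i in range(len(X)):
    o=[]
    if i<9:
        for n,u in(("top",t[i]),("side",s[i])):
            c=D[n][int(u[1])-9:int(u[1])+10,int(u[0])-9:int(u[0])+10].reshape(-1,3)
            c=c[(c[:,2]>.075)&(c[:,2]<.12)]
            zt=np.percentile(c[:,2],85) if len(c) else 0;c=c[abs(c[:,2]-zt)<.005]
            o+=[np.r_[(c[:,:2].min(0)+c[:,:2].max(0))/2 if len(c) else 0,zt,len(c)]]
    print(nm[i],X[i],e[:,i],*o)
c=D["side"].reshape(-1,3);W=c[(abs(c[:,0]-.5)<.25)&(abs(c[:,1])<.35)]
h,b=np.histogram(W[:,2],np.arange(-.01,.06,.002));print(dict(zip(b.round(3),h)))
E
```

```text
aR [0.5628 0.2705 0.0868] [0.2004 0.2523] [  0.5643   0.2725   0.0923 133.    ] [ 0.5625  0.2587  0.0896 91.    ]
aB [0.5751 0.2206 0.0877] [0.1756 0.2295] [  0.5761   0.2224   0.0923 132.    ] [ 0.5743  0.2225  0.0899 93.    ]
aY [0.5864 0.1729 0.0888] [0.0877 0.1189] [  0.5874   0.1759   0.0924 127.    ] [ 0.5861  0.1866  0.0897 99.    ]
aG [0.6075 0.1217 0.0891] [0.0787 0.1109] [  0.6093   0.1241   0.0926 130.    ] [  0.6078   0.1233   0.09   109.    ]
B [ 0.5069 -0.069   0.0904] [0.1806 0.311 ] [  0.509   -0.0665   0.0918 131.    ] [  0.5064  -0.0679   0.0899 189.    ]
K [ 0.5165 -0.1151  0.0909] [0.0914 0.165 ] [  0.5175  -0.1136   0.0918 135.    ] [  0.5154  -0.1149   0.0903 211.    ]
R [ 0.5296 -0.1689  0.0918] [0.0625 0.1196] [  0.5311  -0.1686   0.092  126.    ] [  0.5293  -0.1683   0.0903 240.    ]
Y [ 0.5426 -0.2143  0.0929] [0.1273 0.2559] [  0.5445  -0.2144   0.0921 131.    ] [  0.5423  -0.2137   0.0902 257.    ]
G [ 0.5546 -0.265   0.0938] [0.0062 0.0133] [  0.556   -0.2649   0.0923 136.    ] [  0.5545  -0.2643   0.0904 282.    ]
FL [0.4554 0.2662 0.0308] [0.4861 0.6267
[... 542 characters left out ...]
0.016): np.int64(530), np.float64(0.018): np.int64(397), np.float64(0.02): np.int64(360), np.float64(0.022): np.int64(379), np.float64(0.024): np.int64(420), np.float64(0.026): np.int64(431), np.float64(0.028): np.int64(421), np.float64(0.03): np.int64(1069), np.float64(0.032): np.int64(1384), np.float64(0.034): np.int64(236), np.float64(0.036): np.int64(141), np.float64(0.038): np.int64(135), np.float64(0.04): np.int64(226), np.float64(0.042): np.int64(184), np.float64(0.044): np.int64(145), np.float64(0.046): np.int64(140), np.float64(0.048): np.int64(126), np.float64(0.05): np.int64(130), np.float64(0.052): np.int64(120), np.float64(0.054): np.int64(124), np.float64(0.056): np.int64(136)}
```

Heights check out: cap tops at 0.091 m, rim at about 0.034 m, rack sides about 206 mm and 127 mm long. Next I'll check the white rack's pose against depth and write the planner, then turn the tool.

```bash
cat >> h.py <<'E'
from scipy.spatial.transform import Rotation as Ro
RC=np.array([.5467,.1858]);RY=np.deg2rad(16.7)
def slot(i,dx=-.038):
    c,s=np.cos(RY),np.sin(RY);return RC+np.array([[c,-s],[s,c]])@[dx,[76.5e-3,25.5e-3,-25.5e-3,-76.5e-3][i]]
def plan(xy,z,yaw):
    s=ctrl.get_state();R=Ro.from_rotvec(s["tool_rot"])
    y=np.deg2rad(yaw);Y=np.array([np.cos(y),np.sin(y),0]);Z=np.array([0,0,-1.])
    T=Ro.from_matrix(np.c_[np.cross(Y,Z),Y,Z])
    d=np.r_[xy,z]-s["position"]
    print("pos",s["position"],"t",s["time"],"F",s["ft_force"],"grip",s["grip_width"]*.087,s["grip_force"])
    print("turn deg",(R.inv()*T).as_rotvec(degrees=True),"shift now mm",R.inv().apply(d)*1e3,"shift after turn mm",T.inv().apply(d)*1e3)
E
python3 - <<'E'
from h import *
c=cloud("side",np.load("pics/side0.npy")).reshape(-1,3)
p=c[(c[:,2]>.027)&(c[:,2]<.038)]
q=(p[:,:2]-RC)@np.array([[np.cos(RY),-np.sin(RY)],[np.sin(RY),np.cos(RY)]])
m=(abs(q[:,0])<.075)&(abs(q[:,1])<.115);q=q[m]
# walls: histogram along local axes
for k,n in((0,.07),(1,.11)):
    h,b=np.histogram(q[:,k],np.arange(-n,n+.001,.002));print(k,[(int(round(1e3*x)),int(y)) for x,y in zip(b+.001,h) if y>8])
for a in([.5628,.2705],[.5751,.2206],[.5864,.1729],[.6075,.1217]):print("amber local",(np.array(a)-RC)@np.array([[np.cos(RY),-np.sin(RY)],[np.sin(RY),np.cos(RY)]]))
print([slot(i) for i in range(4)])
plan([.555,-.2645],.18,13.7)
E
```

```text
0 [(-65, 111), (-63, 50), (-61, 13), (-59, 14), (-57, 11), (-55, 15), (-53, 16), (-51, 13), (-49, 14), (-47, 13), (-45, 12), (-43, 13), (-41, 12), (-39, 12), (-37, 13), (-35, 11), (-33, 15), (-31, 14), (-29, 13), (-27, 15), (-25, 10), (-23, 11), (-21, 16), (-19, 11), (-17, 14), (-15, 60), (-13, 86), (-11, 65), (-9, 61), (-7, 63), (-5, 61), (-3, 60), (-1, 61), (1, 55), (3, 56), (5, 72), (7, 50), (9, 54), (11, 60), (13, 51), (15, 10), (19, 28), (21, 24), (23, 27), (25, 49), (27, 31), (29, 28), (31, 32), (33, 24), (35, 19), (37, 12), (39, 11), (45, 9), (61, 9), (63, 17)]
1 [(-101, 91), (-99, 47), (-97, 30), (-95, 12), (-93, 23), (-91, 28), (-89, 26), (-87, 18), (-85, 18), (-83, 20), (-81, 15), (-79, 16), (-77, 15), (-75, 13), (-73, 19), (-71, 11), (-69, 13), (-67, 10), (-65, 15), (-63, 10), (-61, 10), (-59, 12), (-57, 12), (-55, 10), (-53, 11), (-51, 36), (-49, 64), (-47, 27), (-45, 16), (-43, 10), (-41, 12), (-39, 11), (-37, 22), (-35, 27), (-33, 17), (-31, 20), (-29, 20), (-25, 17), (-23, 12), (-21, 13), (-19, 16), (-17, 9), (-15, 14), (-11, 15), (-9, 11), (-7, 10), (-3, 10), (-1, 23)
[... 164 characters left out ...]
, (39, 9), (41, 11), (43, 10), (45, 11), (49, 14), (51, 29), (53, 43), (55, 29), (59, 13), (63, 10), (65, 18), (67, 13), (69, 14), (71, 15), (73, 12), (75, 12), (77, 9), (79, 13), (81, 11), (85, 9), (89, 9), (93, 14), (99, 9), (101, 17), (103, 47), (105, 32)]
amber local [0.0398 0.0765]
amber local [0.0372 0.0252]
amber local [ 0.0343 -0.0238]
amber local [ 0.0398 -0.0789]
[array([0.4883, 0.2482]), array([0.503 , 0.1993]), array([0.5176, 0.1505]), array([0.5323, 0.1016])]
pos [ 0.2474 -0.6005  0.1844] t 0.1 F [ 0.293   0.381  -0.2474] grip 0.0871503360462854 0.0
turn deg [ -0.0842  -0.0641 -81.306 ] shift now mm [ 412.4468 -193.4435    4.6751] shift after turn mm [253.5726 378.4657   4.3883]
```

```bash
python3 -m handwheel '[[0.06,0,0,0,0,0,-10.2],[0.06,0,0,0,0,0,-10.2],[0.06,0,0,0,0,0,-10.2],[0.06,0,0,0,0,0,-10.2],[0.06,0,0,0,0,0,-10.2],[0.06,0,0,0,0,0,-10.2],[0.06,0,0,0,0,0,-10.2],[0.06,0,0,0,0,0,-10.2],[0.06,0,0,0,0,0,0]]' 20; python3 -c "
from h import *
plan([.555,-.2645],.18,13.7)"
```

```text
time: 1.23
position: [0.2474, -0.6008, 0.1848]
tool_rot: [-1.936, -2.473, -0.001]
ft_force: [-0.4, -0.2, -0.4]
grip_width: 0.691
grip_force: 0.0
pos [ 0.2474 -0.6008  0.1848] t 1.225 F [-0.3737 -0.2103 -0.4386] grip 0.060105791223547304 0.0
turn deg [-0.0028 -0.0551  0.1784] shift now mm [252.6514 379.2957   5.0126] shift after turn mm [253.8359 378.507    4.7875]
```

```bash
sed -i 's/RC=np.array.*;RY/RC=np.array([.5464,.1869]);RY/' h.py; python3 -m handwheel '[[0.06,0.0316,0.0474,0,0,0,0],[0.06,0.0316,0.0474,0,0,0,0],[0.06,0.0316,0.0474,0,0,0,0],[0.06,0.0316,0.0474,0,0,0,0],[0.06,0.0316,0.0474,0,0,0,0],[0.06,0.0316,0.0474,0,0,0,0],[0.06,0.0316,0.0474,0,0,0,0],[0.06,0.0316,0.0474,0,0,0,0],[0.06,0,0,0,0,0,0],[0.06,0,0,0,0,0,0]]'; python3 -c "
from h import *
plan([.555,-.2645],.041,13.7)
p,d=ctrl.get_image('side');cv2.imwrite('pics/s1.png',p)"
```

```text
time: 2.48
position: [0.5539, -0.2645, 0.185]
tool_rot: [-1.937, -2.473, 0.002]
ft_force: [0.6, -1.2, -0.5]
grip_width: 0.687
grip_force: 0.0
pos [ 0.5539 -0.2645  0.185 ] t 2.475 F [ 0.5887 -1.1568 -0.4828] grip 0.05974231394730101 0.0
turn deg [-0.0696  0.016   0.1736] shift now mm [ -0.1828   1.2306 143.9553] shift after turn mm [ -0.2196   1.0563 143.9566]
```

View pics/s1.png

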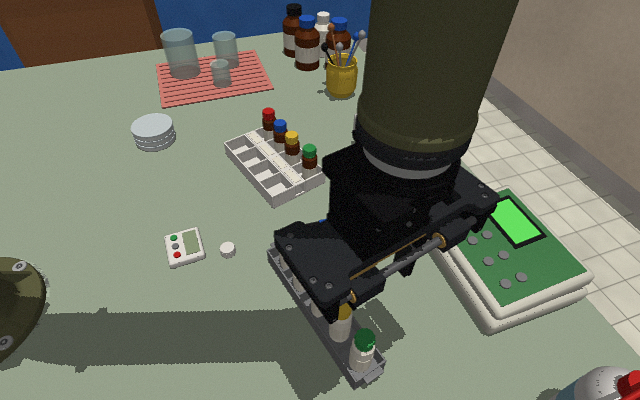

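The gripper hovers above the green-capped bottle at (364,350), with the TCP projecting to about (373,300) as expected. I'll go down.

```bash
python3 -m handwheel '[[0.06,0,0.001,0.04,0,0,0],[0.06,0,0,0.04,0,0,0],[0.06,0,0,0.034,0,0,0],[0.06,0,0,0.02,0,0,0],[0.06,0,0,0.01,0,0,0],[0.06,0,0,0,0,0,0],[0.06,0,0,0,0,0,0]]'; python3 -c "
from h import *
plan([.555,-.2645],.041,13.7)
p,d=ctrl.get_image('side');cv2.imwrite('pics/s2.png',cv2.resize(p[200:400,240:480],None,fx=2.5,fy=2.5))"
```

```text
time: 3.4
position: [0.5564, -0.2643, 0.0428]
tool_rot: [1.933, 2.473, 0.0]
ft_force: [0.4, -0.7, 0.6]
grip_width: 0.689
grip_force: 0.0
pos [ 0.5564 -0.2643  0.0428] t 3.4 F [ 0.3926 -0.6598  0.5525] grip 0.059960822002612255 0.0
turn deg [0.098  0.0964 0.2752] shift now mm [ 0.1813 -1.3829  1.7545] shift after turn mm [ 0.1717 -1.3807  1.7571]
```

View pics/s2.png

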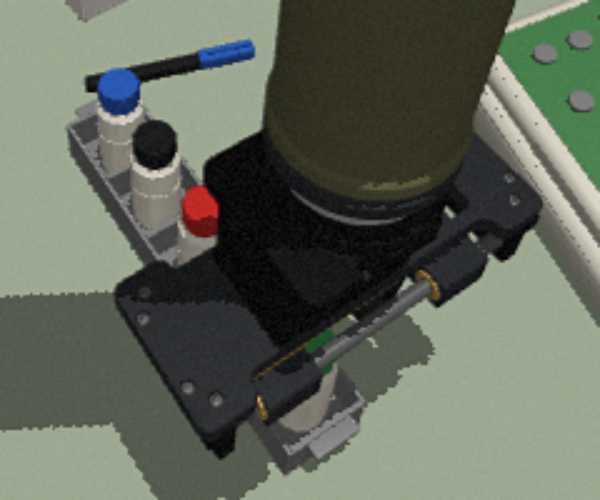

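The green bottle sits between the fingers at crop (310,380), and nothing is touching. I'll close and lift.

```bash
python3 -m handwheel '[[0.02,0,0,0,0,0,0],[0.02,0,0,0,0,0,0],[0.02,0,0,0,0,0,0],[0.02,0,0,0,0,0,0],[0.02,0,0,0,0,0,0],[0.02,0,0,0,0,0,0]]' 20;  python3 -c "
from h import *
plan(slot(3),.041,16.7)"; python3 -m handwheel '[[0.02,0,0,-0.01,0,0,0],[0.02,0,0,-0.02,0,0,0],[0.02,0,0,-0.03,0,0,0],[0.02,0,0,-0.03,0,0,-1],[0.02,0,0,-0.02,0,0,-2],[0.02,0,0,0,0,0,0],[0.02,0,0,0,0,0,0]]' ;  python3 -c "
from h import *
plan(slot(3),.1528,16.7)"
```

```text
time: 4.2
position: [0.5553, -0.2638, 0.0413]
tool_rot: [-1.934, -2.475, 0.0]
ft_force: [0.5, -0.5, -0.4]
grip_width: 0.286
grip_force: 20.0
pos [ 0.5553 -0.2638  0.0413] t 4.2 F [ 0.4788 -0.505  -0.3815] grip 0.024863422422144735 19.999794960021973
turn deg [-0.006   0.003  -2.7113] shift now mm [361.3148  65.9444   0.2967] shift after turn mm [357.791   82.9617   0.3235]
time: 5.08
position: [0.555, -0.2637, 0.1512]
tool_rot: [-1.869, -2.524, 0.001]
ft_force: [-0.4, -0.8, -0.6]
grip_width: 0.292
grip_force: 20.0
pos [ 0.555  -0.2637  0.1512] t 5.075 F [-0.3892 -0.8158 -0.6008] grip 0.025400936236906455 19.998869597911835
turn deg [-0.0269 -0.0049  0.2557] shift now mm [357.2303  84.83    -1.6565] shift after turn mm [357.6053  83.2354  -1.6474]
```

The opening reads 25 mm, not the expected 32 mm, so I'll look.

```bash
python3 -c "
from h import *
p,d=ctrl.get_image('side');q,d2=ctrl.get_image('top')
a=cv2.resize(p[190:400,240:480],None,fx=2.5,fy=2.5)
cv2.imwrite('pics/s3.png',a)"
```

```text
(no output)
```

View pics/s3.png

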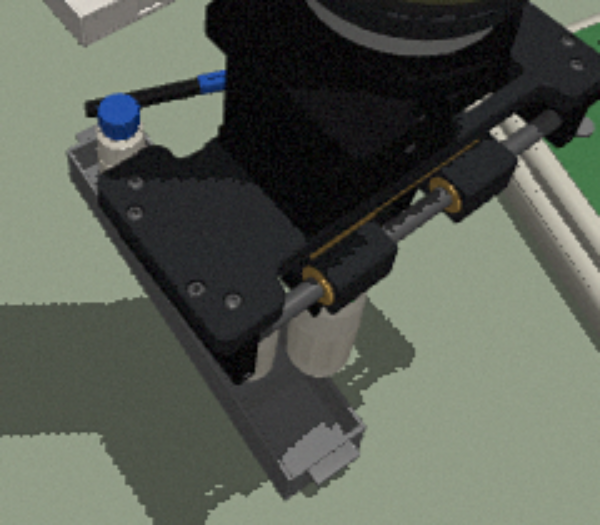

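The green bottle hangs upright in the gripper, its base around crop (325,375). That fits a lift of 110 mm, so the grip is sound. On to the slot in front of amber_green.

```bash
python3 -m handwheel '[[0.02,0.027,0.006,0,0,0,0],[0.02,0.05,0.012,0,0,0,0],[0.02,0.05,0.012,0,0,0,0],[0.02,0.05,0.012,0,0,0,0],[0.02,0.05,0.012,0,0,0,0],[0.02,0.05,0.012,0,0,0,0],[0.02,0.05,0.012,0,0,0,0],[0.02,0.03,0.006,0,0,0,0],[0.02,0,0,0,0,0,0],[0.02,0,0,0,0,0,0]]' ;  python3 -c "
from h import *
plan(slot(3),.0413,16.7)
q,d2=ctrl.get_image('side');cv2.imwrite('pics/s4.png',cv2.resize(q[60:260,200:440],None,fx=2.5,fy=2.5))"
```

```text
time: 6.42
position: [0.5308, 0.1018, 0.1509]
tool_rot: [-1.869, -2.525, 0.002]
ft_force: [-0.3, -1.3, -0.7]
grip_width: 0.289
grip_force: 20.0
pos [0.5308 0.1018 0.1509] t 6.425 F [-0.2936 -1.2976 -0.6622] grip 0.025134577242186065 19.998649656772614
turn deg [-0.0623  0.041   0.2999] shift now mm [  0.615    1.5279 109.574 ] shift after turn mm [  0.5442   1.4057 109.576 ]
```

View pics/s4.png

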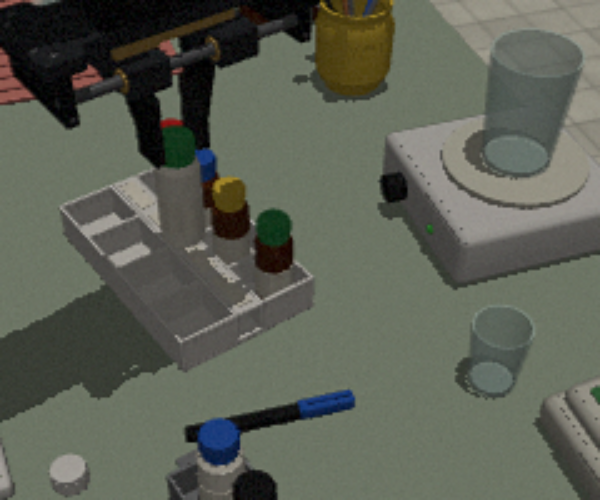

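This view contradicts me: the finger tips end at crop (155,165), level with the cap. The gripper holds the cap, and the tips look about 35 mm higher than the TCP reading implies. I'll measure the tips from depth.

```bash
python3 - <<'E'
from h import *
s=ctrl.get_state();R=Ro.from_rotvec(s["tool_rot"])
for n in C:
    p,d=ctrl.get_image(n);c=cloud(n,d)
    L=R.inv().apply(c.reshape(-1,3)-s["position"])*1e3
    ok=(d.ravel()>0)&(np.abs(L[:,0])<25)&(np.abs(L[:,1])<60)&(np.abs(L[:,2]+20)<130)
    g=p.reshape(-1,3);dark=g.max(1)<45
    for nm,m in(("dark",ok&dark),("all",ok)):
        print(n,nm)
        for z in range(-120,110,10):
            k=m&(L[:,2]>=z)&(L[:,2]<z+10)
            if k.sum()>4:print(z,k.sum(),"x",np.percentile(L[k,0],[5,95]),"y",np.percentile(L[k,1],[5,50,95]))
E
```

```text
side dark
-120 76 x [-17.3876  10.6571] y [-46.0983 -45.2415  17.6878]
-110 32 x [-13.841   11.0671] y [-41.5044  17.2113  20.1727]
-100 60 x [-11.2965   0.6219] y [-23.2601  17.6524  27.4688]
-90 137 x [-11.5042   7.1196] y [-27.7377  12.6217  24.5785]
-80 124 x [-11.2811   6.701 ] y [-26.588   11.741   22.6559]
-70 101 x [-11.7183   6.2426] y [-24.4056  12.5619  19.933 ]
-60 103 x [-11.3197   6.9571] y [-22.6886  11.7765  19.2459]
-50 95 x [-11.6504   7.7802] y [-22.3394 -15.3737  18.3003]
-40 34 x [-12.122   -2.9158] y [-21.4691 -11.995   18.0649]
side all
-120 77 x [-17.3856  10.5683] y [-46.0958 -45.2794  17.6871]
-110 36 x [-13.7856  11.3828] y [-41.7058  17.0722  20.1331]
-100 61 x [-11.296    3.0816] y [-23.18    17.6204  27.4672]
-90 141 x [-11.4858   8.1206] y [-27.7112  12.6217  24.7826]
-80 127 x [-11.2759   7.0065] y [-26.653   11.6925  22.5563]
-70 109 x [-11.6593   8.1684] y [-24.4178  12.3954  19.8878]
-60 108 x [-11.2884   9.3647] y [-22.6668  11.796   19.6726]
-50 229 x [-13.6593   8.5366] y [-22.1387  -1.7792  16.6491]
-40 92 x [-13.7122  -0.0747] y [-21.679   -5.7599  16.9938]
-30 106 x [-17.0984  -1.1868] y [-15.6659  -6.6558  10.5614]
-20 87 x [-17.3661  -0.3179] y [-16.2601  -7.5823  10.1519]
-10 88 x [-17.682   -1.6888] y [-16.6366  -7.5049   8.6808]
0 85 x [-17.6583   0.0856] y [-16.7947  -9.1478   7.3234]
10 80 x [-17.9208  -1.1581] y [-16.6047  -7.4541   9.5339]
20 71 x [-17.5124  -0.8053] y [-16.8756  -9.1246   7.5699]
30 50 x [-17.0696  -2.2875] y [-16.5465  -7.9874   7.7751]
top dark
top all
```

The tips sit about 36 mm short of the reported TCP, and the bottle hangs by its cap, straight and centred. This grip is safe for setting down; the next ones will go about 29 mm lower, onto the body. Lowering green gently.

```bash
python3 -m handwheel '[[0.02,0.0005,0.0015,0.03,0,0,0],[0.02,0,0,0.03,0,0,0],[0.02,0,0,0.025,0,0,0],[0.02,0,0,0.012,0,0,0],[0.02,0,0,0.006,0,0,0],[0.02,0,0,0.003,0,0,0],[0.02,0,0,0.001,0,0,0],[0.02,0,0,0.001,0,0,0],[0.02,0,0,0,0,0,0],[0.02,0,0,0,0,0,0]]' ;  python3 -c "
from h import *
plan(slot(3),.0413,16.7)"
```

```text
time: 7.82
position: [0.5328, 0.1031, 0.0435]
tool_rot: [1.869, 2.525, 0.0]
ft_force: [-0.2, -0.1, -0.1]
grip_width: 0.291
grip_force: 20.0
pos [0.5328 0.1031 0.0435] t 7.825 F [-0.2446 -0.1351 -0.1197] grip 0.025281327398470374 19.998928606510162
turn deg [0.0172 0.0104 0.2951] shift now mm [-0.1681 -0.9094  2.2123] shift after turn mm [-0.1732 -0.9079  2.2125]
```

```bash
python3 -m handwheel '[[0.02,0,0,0.001,0,0,0],[0.02,0,0,0.001,0,0,0],[0.02,0,0,0,0,0,0],[0.02,0,0,0,0,0,0]]' ; python3 -m handwheel '[[0.02,0,0,0.0005,0,0,0],[0.02,0,0,0.0005,0,0,0],[0.02,0,0,0,0,0,0],[0.02,0,0,0,0,0,0]]'
```

```text
time: 8.32
position: [0.5327, 0.1031, 0.0413]
tool_rot: [1.869, 2.525, -0.0]
ft_force: [0.1, 0.2, 0.8]
grip_width: 0.292
grip_force: 20.0
time: 8.82
position: [0.5329, 0.1031, 0.0412]
tool_rot: [1.868, 2.525, -0.0]
ft_force: [-1.3, -0.1, 6.9]
grip_width: 0.289
grip_force: 20.0
```

Contact at 6.9 N: the base is on the floor. Release and rise.

```bash
python3 -m handwheel '[[0.02,0,0,-0.0005,0,0,0],[0.03,0,0,0,0,0,0],[0.045,0,0,0,0,0,0],[0.045,0,0,0,0,0,0],[0.045,0,0,-0.01,0,0,0],[0.045,0,0,-0.03,0,0,0],[0.045,0,0,-0.03,0,0,0],[0.045,0,0,-0.03,0,0,0],[0.045,0,0,0,0,0,0]]' ;  python3 -c "
from h import *
plan([.5424,-.214],.14,13.7)
q,d2=ctrl.get_image('side');cv2.imwrite('pics/s5.png',cv2.resize(q[60:260,200:440],None,fx=2.5,fy=2.5))"
```

```text
time: 9.95
position: [0.5347, 0.1037, 0.1439]
tool_rot: [1.866, 2.522, 0.005]
ft_force: [-0.1, -0.1, -0.2]
grip_width: 0.515
grip_force: 0.0
pos [0.5347 0.1037 0.1439] t 9.95 F [-0.0769 -0.1303 -0.1677] grip 0.04481808597363451 0.0
turn deg [0.3138 0.0782 3.292 ] shift now mm [-306.0446  -85.5257    3.9122] shift after turn mm [-310.4556  -67.7884    3.9111]
```

View pics/s5.png

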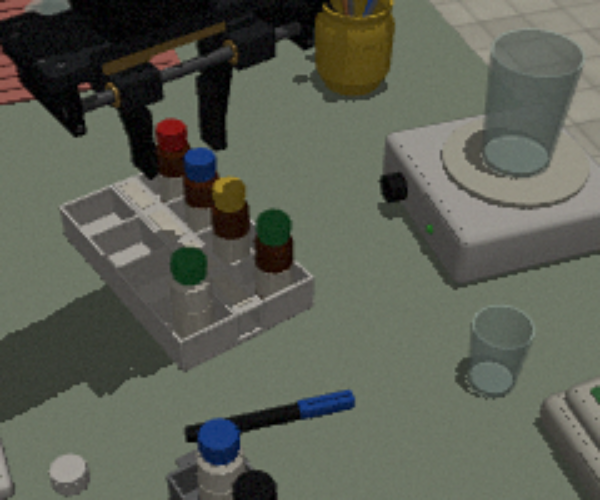

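Green stands upright in the compartment in front of amber_green (crop (189,290)). Next is yellow.

```bash
python3 -m handwheel '[[0.06,-0.026,-0.0065,0,0,0,0],[0.06,-0.05,-0.0145,0,0,0,0],[0.06,-0.05,-0.0145,0,0,0,0],[0.06,-0.05,-0.0145,0,0,0,0],[0.06,-0.05,-0.0145,0,0,0,0],[0.06,-0.05,-0.0145,0,0,0,0],[0.06,-0.03,-0.0065,0,0,0,0],[0.06,0,0,0,0,0,3],[0.06,0,0,0,0,0,0],[0.06,0,0,0,0,0,0]]' ;  python3 -c "
from h import *
plan([.5424,-.214],.012,13.7)"
```

```text
time: 11.25
position: [0.5401, -0.2136, 0.1402]
tool_rot: [-1.931, -2.477, 0.0]
ft_force: [-0.1, 0.6, -0.2]
grip_width: 0.685
grip_force: 0.0
pos [ 0.5401 -0.2136  0.1402] t 11.25 F [-0.1121  0.5619 -0.2029] grip 0.05959911378143102 0.0
turn deg [-0.0487 -0.044   0.413 ] shift now mm [ -1.0145   2.285  128.1955] shift after turn mm [ -0.8999   2.183  128.1981]
```

```bash
python3 -m handwheel '[[0.06,-0.001,0.002,0.04,0,0,0],[0.06,0,0,0.03,0,0,0],[0.06,0,0,0.025,0,0,0],[0.06,0,0,0.015,0,0,0],[0.06,0,0,0.01,0,0,0],[0.06,0,0,0.005,0,0,0],[0.06,0,0,0.003,0,0,0],[0.06,0,0,0,0,0,0],[0.06,0,0,0,0,0,0]]' ; python3 -m handwheel '[[0.02,0,0,0,0,0,0],[0.02,0,0,0,0,0,0],[0.02,0,0,0,0,0,0],[0.02,0,0,0,0,0,0],[0.02,0,0,0,0,0,0]]'
```

```text
time: 12.38
position: [0.5429, -0.2152, 0.0134]
tool_rot: [1.934, 2.475, 0.0]
ft_force: [0.1, 0.9, -0.5]
grip_width: 0.686
grip_force: 0.0
time: 13.0
position: [0.5425, -0.215, 0.0128]
tool_rot: [1.934, 2.475, -0.0]
ft_force: [-0.4, 0.1, -0.1]
grip_width: 0.359
grip_force: 20.0
```

The opening is 31 mm, so this is a body grip at TCP z 0.0128. Lift and carry to slot 2.

```bash
python3 -m handwheel '[[0.02,0,0,-0.01,0,0,0],[0.02,0,0,-0.02,0,0,0],[0.02,0,0,-0.03,0,0,0],[0.02,0,0,-0.03,0,0,-1],[0.02,0,0,-0.02,0,0,-2],[0.02,0,0,0,0,0,0],[0.02,0,0,0,0,0,0]]';  python3 -c "
from h import *
plan(slot(2),.1228,16.7)"
```

```text
time: 13.88
position: [0.5422, -0.215, 0.1227]
tool_rot: [-1.869, -2.525, 0.001]
ft_force: [0.1, -0.3, -0.4]
grip_width: 0.362
grip_force: 20.0
pos [ 0.5422 -0.215   0.1227] t 13.875 F [ 0.0942 -0.3481 -0.3675] grip 0.03151840728227937 19.97493088245392
turn deg [-0.0229  0.001   0.2574] shift now mm [357.8533  83.1563  -0.1447] shift after turn mm [358.2232  81.5482  -0.1054]
```

```bash
python3 -m handwheel '[[0.02,0.028,0.006,0,0,0,0],[0.02,0.05,0.012,0,0,0,0],[0.02,0.05,0.012,0,0,0,0],[0.02,0.05,0.012,0,0,0,0],[0.02,0.05,0.012,0,0,0,0],[0.02,0.05,0.012,0,0,0,0],[0.02,0.05,0.012,0,0,0,0],[0.02,0.03,0.005,0,0,0,0],[0.02,0,0,0,0,0,0],[0.02,0,0,0,0,0,0]]' ;  python3 -c "
from h import *
plan(slot(2),.0128,16.7)"
```

```text
time: 15.12
position: [0.517, 0.1503, 0.122]
tool_rot: [-1.87, -2.524, 0.003]
ft_force: [0.8, -0.5, -0.6]
grip_width: 0.362
grip_force: 20.0
pos [0.517  0.1503 0.122 ] t 15.125 F [ 0.7663 -0.4749 -0.6244] grip 0.031519135417678944 19.975166022777557
turn deg [-0.0964  0.0326  0.2341] shift now mm [  1.1417   0.8914 109.1782] shift after turn mm [  1.083    0.7031 109.1802]
```

```bash
python3 -m handwheel '[[0.02,0.001,0,0.03,0,0,0],[0.02,0,0,0.03,0,0,0],[0.02,0,0,0.025,0,0,0],[0.02,0,0,0.012,0,0,0],[0.02,0,0,0.006,0,0,0],[0.02,0,0,0.003,0,0,0],[0.02,0,0,0.001,0,0,0],[0.02,0,0,0.001,0,0,0],[0.02,0,0,0.001,0,0,0],[0.02,0,0,0,0,0,0],[0.02,0,0,0,0,0,0]]';python3 -m handwheel '[[0.02,0,0,0.0005,0,0,0],[0.02,0,0,0.0005,0,0,0],[0.02,0,0,0,0,0,0],[0.02,0,0,0,0,0,0]]'
```

```text
time: 16.5
position: [0.517, 0.1526, 0.0139]
tool_rot: [1.869, 2.525, -0.0]
ft_force: [-0.1, -0.7, -0.3]
grip_width: 0.357
grip_force: 20.0
time: 17.0
position: [0.517, 0.1525, 0.0128]
tool_rot: [1.869, 2.525, -0.0]
ft_force: [0.8, 0.1, 0.0]
grip_width: 0.359
grip_force: 20.0
```

```bash
python3 -m handwheel '[[0.02,0,0,0.0005,0,0,0],[0.02,0,0,0.0005,0,0,0],[0.02,0,0,0,0,0,0],[0.02,0,0,0,0,0,0]]'
```

```text
time: 17.5
position: [0.5172, 0.1527, 0.0127]
tool_rot: [1.869, 2.525, -0.0]
ft_force: [-1.4, -0.3, 7.0]
grip_width: 0.363
grip_force: 20.0
```

Contact at 7 N. Release, rise, and go for red.

```bash
python3 -m handwheel '[[0.02,0,0,-0.0005,0,0,0],[0.036,0,0,0,0,0,0],[0.05,0,0,0,0,0,0],[0.05,0,0,0,0,0,0],[0.05,0,0,-0.01,0,0,0],[0.05,0,0,-0.04,0,0,0],[0.05,0,0,-0.04,0,0,0],[0.05,0,0,-0.04,0,0,0],[0.05,0,0,0,0,0,0]]' ;  python3 -c "
from h import *
plan([.5297,-.1688],.14,13.7)"
```

```text
time: 18.62
position: [0.5195, 0.1537, 0.1464]
tool_rot: [1.865, 2.521, 0.008]
ft_force: [-0.2, -0.2, 0.9]
grip_width: 0.573
grip_force: 0.0
pos [0.5195 0.1537 0.1464] t 18.625 F [-0.2336 -0.154   0.8989] grip 0.04986211105317919 0.0
turn deg [0.4156 0.0671 3.3019] shift now mm [-311.3294  -84.5993    6.2526] shift after turn mm [-315.6913  -66.4811    6.4333]
```

```bash
python3 -m handwheel '[[0.06,-0.031,-0.008,0,0,0,0],[0.06,-0.05,-0.0138,0,0,0,0],[0.06,-0.05,-0.0138,0,0,0,0],[0.06,-0.05,-0.0138,0,0,0,0],[0.06,-0.05,-0.0138,0,0,0,0],[0.06,-0.05,-0.0138,0,0,0,0],[0.06,-0.03,-0.007,0,0,0,0],[0.06,0,0,0,0,0,3],[0.06,0,0,0,0,0,0],[0.06,0,0,0,0,0,0]]' ;  python3 -c "
from h import *
plan([.5297,-.1688],.0128,13.7)"
```

```text
time: 19.88
position: [0.5274, -0.1687, 0.1421]
tool_rot: [-1.932, -2.477, 0.0]
ft_force: [-0.8, -0.3, 0.4]
grip_width: 0.689
grip_force: 0.0
pos [ 0.5274 -0.1687  0.1421] t 19.875 F [-0.7611 -0.2657  0.4279] grip 0.059917985357332976 0.0
turn deg [-0.0234 -0.0177  0.4075] shift now mm [ -0.7464   2.2492 129.2667] shift after turn mm [ -0.6907   2.2016 129.2678]
```

```bash
python3 -m handwheel '[[0.06,0,0.002,0.04,0,0,0],[0.06,0,0,0.03,0,0,0],[0.06,0,0,0.025,0,0,0],[0.06,0,0,0.015,0,0,0],[0.06,0,0,0.01,0,0,0],[0.06,0,0,0.006,0,0,0],[0.06,0,0,0.003,0,0,0],[0.06,0,0,0,0,0,0],[0.06,0,0,0,0,0,0]]' ; python3 -m handwheel '[[0.02,0,0,0,0,0,0],[0.02,0,0,0,0,0,0],[0.02,0,0,0,0,0,0],[0.02,0,0,0,0,0,0],[0.02,0,0,0,0,0,0]]'; python3 -m handwheel '[[0.02,0,0,-0.01,0,0,0],[0.02,0,0,-0.02,0,0,0],[0.02,0,0,-0.03,0,0,0],[0.02,0,0,-0.03,0,0,-1],[0.02,0,0,-0.02,0,0,-2],[0.02,0,0,0,0,0,0],[0.02,0,0,0,0,0,0]]';  python3 -c "
from h import *
plan(slot(0),.1228,16.7)"
```

```text
time: 21.0
position: [0.5299, -0.1691, 0.0138]
tool_rot: [1.934, 2.475, 0.0]
ft_force: [0.6, -0.3, 0.2]
grip_width: 0.689
grip_force: 0.0
time: 21.62
position: [0.5295, -0.169, 0.0134]
tool_rot: [1.934, 2.475, -0.0]
ft_force: [0.1, 0.2, -0.4]
grip_width: 0.359
grip_force: 20.0
time: 22.5
position: [0.5291, -0.1689, 0.1232]
tool_rot: [-1.87, -2.525, 0.001]
ft_force: [-0.2, 0.9, -1.7]
grip_width: 0.363
grip_force: 20.0
pos [ 0.5291 -0.1689  0.1232] t 22.5 F [-0.1828  0.9471 -1.6689] grip 0.03158422047026933 19.985086619853973
turn deg [-0.0244  0.0024  0.2568] shift now mm [411.9563  82.6606   0.331 ] shift after turn mm [412.3226  80.8133   0.3828]
```

Red is gripped (31 mm). It goes to slot 0, in front of amber_red.

```bash
python3 -m handwheel '[[0.02,0.031,0.006,0,0,0,0],[0.02,0.05,0.0105,0,0,0,0],[0.02,0.05,0.0105,0,0,0,0],[0.02,0.05,0.0105,0,0,0,0],[0.02,0.05,0.0105,0,0,0,0],[0.02,0.05,0.0105,0,0,0,0],[0.02,0.05,0.0105,0,0,0,0],[0.02,0.05,0.0105,0,0,0,0],[0.02,0.03,0.005,0,0,0,0],[0.02,0,0,0,0,0,0],[0.02,0,0,0,0,0,0]]' ;  python3 -c "
from h import *
plan(slot(0),.0134,16.7)"
```

```text
time: 23.88
position: [0.4899, 0.2475, 0.1224]
tool_rot: [-1.87, -2.524, 0.003]
ft_force: [-0.0, 0.1, -0.4]
grip_width: 0.359
grip_force: 20.0
pos [0.4899 0.2475 0.1224] t 23.875 F [-0.0279  0.143  -0.4374] grip 0.031242219868414217 19.985596239566803
turn deg [-0.1075  0.0526  0.2476] shift now mm [  2.3308  -1.101  108.966 ] shift after turn mm [  2.2256  -1.3153 108.9658]
```

```bash
python3 -m handwheel '[[0.02,0.001,-0.002,0.03,0,0,0],[0.02,0,0,0.03,0,0,0],[0.02,0,0,0.025,0,0,0],[0.02,0,0,0.012,0,0,0],[0.02,0,0,0.006,0,0,0],[0.02,0,0,0.003,0,0,0],[0.02,0,0,0.001,0,0,0],[0.02,0,0,0.001,0,0,0],[0.02,0,0,0.001,0,0,0],[0.02,0,0,0,0,0,0],[0.02,0,0,0,0,0,0]]';python3 -m handwheel '[[0.02,0,0,0.0005,0,0,0],[0.02,0,0,0.0005,0,0,0],[0.02,0,0,0,0,0,0],[0.02,0,0,0,0,0,0]]'; python3 -m handwheel '[[0.02,0,0,0.0005,0,0,0],[0.02,0,0,0,0,0,0],[0.02,0,0,0,0,0,0]]'
```

```text
time: 25.25
position: [0.488, 0.2492, 0.0144]
tool_rot: [1.869, 2.525, 0.0]
ft_force: [0.8, -0.3, -1.4]
grip_width: 0.36
grip_force: 20.0
time: 25.75
position: [0.488, 0.2492, 0.0134]
tool_rot: [1.869, 2.525, -0.0]
ft_force: [0.8, -0.2, 0.8]
grip_width: 0.364
grip_force: 20.0
time: 26.12
position: [0.4881, 0.2493, 0.0133]
tool_rot: [1.869, 2.525, 0.0]
ft_force: [-1.9, -1.3, 5.9]
grip_width: 0.36
grip_force: 20.0
```

Contact. Release, rise, and go for blue at (0.507, -0.0685).

```bash
python3 -m handwheel '[[0.02,0,0,-0.0005,0,0,0],[0.036,0,0,0,0,0,0],[0.05,0,0,0,0,0,0],[0.05,0,0,0,0,0,0],[0.05,0,0,-0.01,0,0,0],[0.05,0,0,-0.04,0,0,0],[0.05,0,0,-0.04,0,0,0],[0.05,0,0,-0.04,0,0,0],[0.05,0,0,0,0,0,0]]' ;  python3 -c "
from h import *
plan([.507,-.0685],.14,13.7)
q,d2=ctrl.get_image('side');cv2.imwrite('pics/s6.png',q)"
```

```text
time: 27.25
position: [0.4902, 0.2508, 0.1474]
tool_rot: [1.866, 2.522, 0.009]
ft_force: [0.3, -0.0, 0.5]
grip_width: 0.57
grip_force: 0.0
pos [0.4902 0.2508 0.1474] t 27.25 F [ 0.2802 -0.0463  0.5049] grip 0.04960502414841056 0.0
turn deg [ 0.4133 -0.0133  3.298 ] shift now mm [-310.2441  -77.3386    6.8398] shift after turn mm [-314.1764  -59.311     7.4054]
```

View pics/s6.png

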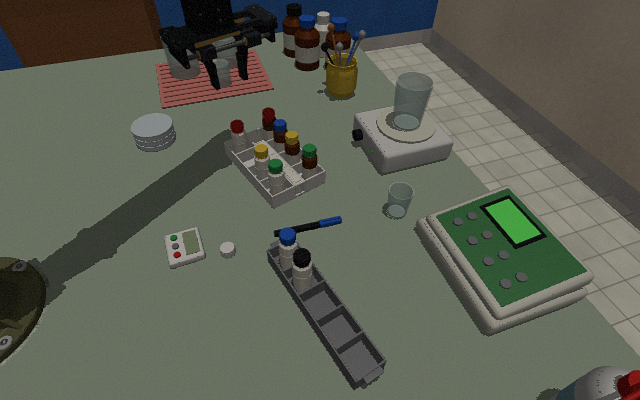

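Red (237,130), yellow (261,155) and green (275,172) stand upright in their slots. Only blue (288,240) and the black blank (302,262) remain in the grey rack.

```bash
python3 -m handwheel '[[0.06,-0.03,-0.0073,0,0,0,0],[0.06,-0.05,-0.0126,0,0,0,0],[0.06,-0.05,-0.0126,0,0,0,0],[0.06,-0.05,-0.0126,0,0,0,0],[0.06,-0.05,-0.0126,0,0,0,0],[0.06,-0.05,-0.0126,0,0,0,0],[0.06,-0.03,-0.007,0,0,0,0],[0.06,0,0,0,0,0,3],[0.06,0,0,0,0,0,0],[0.06,0,0,0,0,0,0]]' ;  python3 -c "
from h import *
plan([.507,-.0685],.0128,13.7)"
```

```text
time: 28.55
position: [0.5042, -0.0692, 0.1428]
tool_rot: [-1.931, -2.477, 0.001]
ft_force: [0.7, -0.5, -0.5]
grip_width: 0.684
grip_force: 0.0
pos [ 0.5042 -0.0692  0.1428] t 28.55 F [ 0.6697 -0.4774 -0.4735] grip 0.05952326306093331 0.0
turn deg [-0.0508 -0.0295  0.4091] shift now mm [ -0.0987   2.9518 129.9948] shift after turn mm [ -0.0111   2.8368 129.9974]
```

```bash
python3 -m handwheel '[[0.06,0,0.0025,0.04,0,0,0],[0.06,0,0,0.03,0,0,0],[0.06,0,0,0.025,0,0,0],[0.06,0,0,0.015,0,0,0],[0.06,0,0,0.01,0,0,0],[0.06,0,0,0.006,0,0,0],[0.06,0,0,0.003,0,0,0],[0.06,0,0,0,0,0,0],[0.06,0,0,0,0,0,0]]' ; python3 -m handwheel '[[0.02,0,0,0,0,0,0],[0.02,0,0,0,0,0,0],[0.02,0,0,0,0,0,0],[0.02,0,0,0,0,0,0],[0.02,0,0,0,0,0,0]]'; python3 -m handwheel '[[0.02,0,0,-0.01,0,0,0],[0.02,0,0,-0.02,0,0,0],[0.02,0,0,-0.03,0,0,0],[0.02,0,0,-0.03,0,0,-1],[0.02,0,0,-0.02,0,0,-2],[0.02,0,0,0,0,0,0],[0.02,0,0,0,0,0,0]]';  python3 -c "
from h import *
plan(slot(1),.1228,16.7)"
```

```text
time: 29.68
position: [0.5075, -0.0694, 0.0148]
tool_rot: [1.934, 2.475, 0.0]
ft_force: [0.1, 0.0, -0.2]
grip_width: 0.687
grip_force: 0.0
time: 30.3
position: [0.5071, -0.0693, 0.0144]
tool_rot: [1.934, 2.475, -0.0]
ft_force: [-0.2, 0.2, 0.6]
grip_width: 0.358
grip_force: 20.0
time: 31.18
position: [0.5065, -0.0693, 0.1237]
tool_rot: [-1.869, -2.524, 0.001]
ft_force: [1.1, 0.4, -0.4]
grip_width: 0.363
grip_force: 20.0
pos [ 0.5065 -0.0693  0.1237] t 31.175 F [ 1.0672  0.38   -0.376 ] grip 0.031604432449292084 19.99084085226059
turn deg [-0.0519 -0.0122  0.259 ] shift now mm [259.0534  75.0034   0.9231] shift after turn mm [259.39    73.8308   0.9352]
```

```bash
python3 -m handwheel '[[0.02,0.029,0.007,0,0,0,0],[0.02,0.05,0.0147,0,0,0,0],[0.02,0.05,0.0147,0,0,0,0],[0.02,0.05,0.0147,0,0,0,0],[0.02,0.05,0.0147,0,0,0,0],[0.02,0.03,0.009,0,0,0,0],[0.02,0,0,0,0,0,0],[0.02,0,0,0,0,0,0]]' ;  python3 -c "
from h import *
plan(slot(1),.0144,16.7)"
```

```text
time: 32.17
position: [0.5025, 0.199, 0.1233]
tool_rot: [-1.869, -2.524, 0.003]
ft_force: [0.3, -0.5, 0.3]
grip_width: 0.363
grip_force: 20.0
pos [0.5025 0.199  0.1233] t 32.175 F [ 0.3358 -0.4612  0.2726] grip 0.031583692837191694 19.99097764492035
turn deg [-0.119   0.0351  0.249 ] shift now mm [  1.303    0.8272 108.8517] shift after turn mm [  1.2394   0.5956 108.854 ]
```

```bash
python3 -m handwheel '[[0.02,0.0005,-0.001,0.03,0,0,0],[0.02,0,0,0.03,0,0,0],[0.02,0,0,0.025,0,0,0],[0.02,0,0,0.012,0,0,0],[0.02,0,0,0.006,0,0,0],[0.02,0,0,0.003,0,0,0],[0.02,0,0,0.001,0,0,0],[0.02,0,0,0.001,0,0,0],[0.02,0,0,0.001,0,0,0],[0.02,0,0,0,0,0,0],[0.02,0,0,0,0,0,0]]';python3 -m handwheel '[[0.02,0,0,0.0005,0,0,0],[0.02,0,0,0.0005,0,0,0],[0.02,0,0,0,0,0,0],[0.02,0,0,0,0,0,0]]'; python3 -m handwheel '[[0.02,0,0,0.0005,0,0,0],[0.02,0,0,0,0,0,0],[0.02,0,0,0,0,0,0]]'
```

```text
time: 33.55
position: [0.5019, 0.2005, 0.0154]
tool_rot: [1.869, 2.525, -0.0]
ft_force: [0.1, -0.4, 0.3]
grip_width: 0.359
grip_force: 20.0
time: 34.05
position: [0.5018, 0.2005, 0.0144]
tool_rot: [1.869, 2.525, -0.0]
ft_force: [0.3, 0.2, 0.2]
grip_width: 0.356
grip_force: 20.0
time: 34.42
position: [0.5019, 0.2006, 0.0143]
tool_rot: [1.869, 2.525, -0.0]
ft_force: [-1.6, -1.8, 5.0]
grip_width: 0.365
grip_force: 20.0
```

```bash
python3 -m handwheel '[[0.02,0,0,-0.0005,0,0,0],[0.036,0,0,0,0,0,0],[0.05,0,0,0,0,0,0],[0.05,0,0,0,0,0,0],[0.05,0,0,-0.01,0,0,0],[0.05,0,0,-0.04,0,0,0],[0.05,0,0,-0.04,0,0,0],[0.05,0,0,-0.05,0,0,0],[0.05,0,0,0,0,0,0],[0.05,0,0,0,0,0,0]]' ;  python3 -c "
from h import *
q,d=ctrl.get_image('side');cv2.imwrite('pics/s7.png',cv2.resize(q[60:360,180:420],None,fx=2,fy=2))"
```

```text
time: 35.67
position: [0.5017, 0.2003, 0.1544]
tool_rot: [1.869, 2.525, -0.0]
ft_force: [0.1, -0.4, -0.4]
grip_width: 0.574
grip_force: 0.0
```

View pics/s7.png

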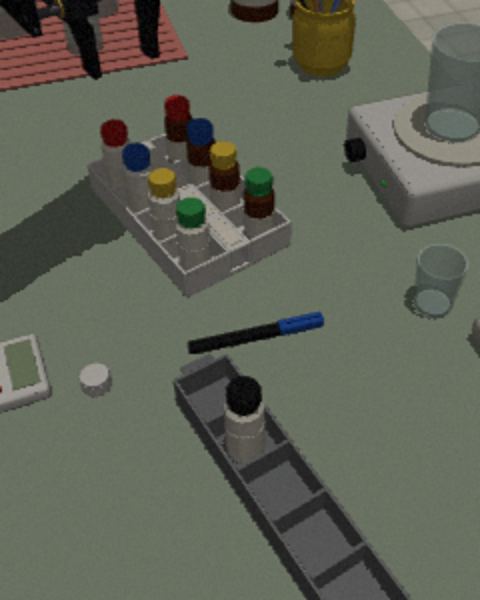

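The four white bottles, red, blue, yellow and green (crop (114,133) to (190,213)), stand upright in front of their ambers. The blank is untouched at (243,395), and the gripper is clear.

```bash
python3 -c "
from bench import ctrl
print(ctrl.close_job())"
```

```text
the job is handed in; nothing more can be done
None
```

All four colour-capped white bottles stand upright in the front row, each in front of its matching amber bottle (red, blue, yellow, green); the ambers and the blank stayed in place, and I handed the job in at about 36 s, with green carried by its cap rather than its body because the fingertips sat about 36 mm higher than the reported tool position.

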